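# Clear the mixing beaker and put it on the scale

### The arm

A 6-joint arm with a two-finger parallel gripper is mounted at the origin on the work surface. World frame = base frame: x ahead of the robot, y to its left, z up, the work surface at z = 0. Lengths are in m, angles in rad, forces in N, time in s.
With the tool pointing down it reaches from about 0.375 to 0.975 m from the base axis. Payload 3.8 kg.
Tool frame: the origin (TCP) lies at the very end of the fingers, on their centre line; the grasp point (between the pads) lies 19 mm behind it; z points along the fingers, x is the direction in which the jaws open and shut, and the axes are right-handed (so a half turn about z gives the same grasp; the last joint's range is limited). The gripper opens to 85 mm and grips with 20 to 120 N. Pads are 22 mm wide; open, the fingers measure 114 mm over their backs; the gripper's body (76 mm by 85 mm) begins 54 mm behind the grasp point. The pads swing forward as they close: fully open they stand 13 mm farther back than shut.
Start: joints at [1.291, 0.264, 1.604, -0, 1.274, -0.037], TCP at [0.162, 0.655, 0.231] pointing down, gripper open.
Joint ranges: [-2.63, 2.63], [-0.94, 2.18], [0.31, 2.57], [-1.31, 4.45], [0, 2.66], [-2.55, 2.55]. Speed limits (rad/s): [2.57, 2.57, 3.14, 3.14, 3.14, 3.14].

### API

Orientations are given as a rotation vector (axis times angle).
In Python, from workcell import arm gives the robot as it stands.
- The arm moves only by the tool play_rows, never from a script. Its argument "steps" is a list of rows, each a list of 3 entries, a list of its own where there are three numbers: the closure, from 0 (fully open) to 1 (shut), then the shift along the tool's x, y, z in m, then the turn, a rotation vector about the tool's x, y, z in rad. A call has 1 to 8 rows; each row is the pose to reach, as a shift and turn from the pose commanded when the call began, along the tool's axes at that moment; what a row does not reach only later rows make up. A row lasts 1/8 s, in which the tool goes at most 62.5 mm and 10.7 degrees, less where a joint would pass 70% of its speed; a pose out of reach is approached as far as the arm can. A call with a gripper value outside its range is refused whole. The fingers move at their own pace and stop on an object; "squeeze" is the grip in N (left out, the last holds). Time passes only in rows, so rows that repeat a pose let the fingers close. It gives the time, the measured TCP pose, the force and the opening at its end, in the units of the state.
- arm.read_state(): the state, without advancing time (a new reading comes with each control period).
- arm.get_image(name): name is "side" or "top"; returns the picture (420x560x3 uint8, red, green, blue); there is no depth.
- arm.camera_model(name): a dict with "fov_y" (degrees; the focal length in pixels is half the picture's height over the tangent of half this angle, whatever the lens; pixels are square), "cx", "cy" (the principal point, pixels), "extrinsics" (4x4, takes a point from world to camera coordinates). Camera axes: x right, y down, z forward; pixel columns grow to the right and rows downward; lengths in m; the calibration is good to about 2 mm. A picture is of the moment at which its call begins. camera_model takes no time and is no camera call.
- arm.close_job(): hands the job in, once; it reports no verdict.
The state is a dict: "clock": time; "joint_positions": joint angles; "joint_vel": joint speeds; "tau": joint torques, N m; "tcp_pos": TCP position; "orientation": TCP orientation; "wrist_force": force on the tool from outside, world axes, zero at the start; "torque": the same for the moment, N m; "gripper_width": finger opening in m.
Only numpy, scipy, OpenCV 4.12 (cv2) and the standard library are available. Lean on these libraries where they do the work, as an engineer would, in place of code of your own. Each camera call takes 0.05 s, during which the arm holds its last target. There are 200 camera calls.

### The job

Draw the ink knife up out of the steel beaker it stands in, without tipping the beaker, and lay it flat in the shallow white tray with its whole length inside the rim. Then stand the empty beaker upright in the middle of the scale's weighing plate, ready for taring. Put both down rather than dropping them, and leave the other things where they are.

Things in the scene. Friction and masses are not known exactly. Their poses are not given: they have to be found in the camera images.
- knife: the ink knife, 200 mm long, 70 g: flat steel blade 30 mm wide, 2 mm thick, round-ended (to 70 mm), neck 13 mm wide (to 95 mm), flat wooden handle 105 mm long, 22 mm wide, 14 mm thick. Origin: middle of the blade's end; z runs along the knife to the butt, y across its width, x through its thickness. Balance point 80 mm from the origin. It stands blade down in its beaker
- knife_tip (a point): the end of the ink knife's blade, on its centre line (the knife's origin)
- knife_grip (a point): on the ink knife's centre line, in the handle, 160 mm from the blade's end and 40 mm from the butt. The knife leans about 0.4 rad from upright, a flat face against the beaker's rim, the handle leaning roughly towards the robot (up to 1 rad to either side); the lower end of the handle is level with the rim. It can be drawn straight up
- knife_butt (a point): the butt of the ink knife's handle, on its centre line
- knife_cup: the loose stainless steel beaker in which the ink knife stands: straight sides, outside diameter 68 mm (lip bead 70 mm), height 105 mm, wall 3 mm, floor 4 mm thick, 160 g, open at the top, no handle. Origin: centre of its underside, z up
- brush_cup: a second beaker of the same make that holds a brush and a flat wooden stirring paddle, both leaning away from the robot and standing up to 195 mm above the table; not part of the job. Origin: centre of its underside, z up
- brush: the brush in the second beaker, 190 mm long, 14 mm thick, bristles up; not part of the job. Origin: the lower end of its handle
- paddle: the flat wooden stirring paddle in the second beaker, 185 mm long, 18 mm wide, 4 mm thick; not part of the job. Origin: its lower end
- tray: the shallow white enamelled tray with a dark rim, fixed on the table, 290 mm long (its x axis) by 140 mm wide (its y axis) outside; floor 4 mm thick, walls 4 mm thick, rim bead up to 18 mm high. Origin: centre of its underside
- scale: the flat black digital scale, fixed on the table, 190 mm (x) by 135 mm (y), with a square steel weighing plate of 125 mm side and a display on the side towards the robot. Origin: centre of its underside
- plate (a point): the centre of the weighing plate's upper face, 27 mm above the table, 27.5 mm from the scale's origin along its x axis
- tub: a lidded white plastic tub, 92 mm across, 62 mm high, beyond the beakers; not part of the job. Origin: centre of its underside
- tin: a closed metal ink tin, 86 mm across, 59 mm high, beyond the beakers; not part of the job. Origin: centre of its underside
- bottle: a white plastic bottle, 68 mm across, 190 mm high, beyond the beakers; not part of the job. Origin: centre of its underside
- brayer: a hand roller (black rubber roller 100 mm wide, 36 mm thick, wooden handle) lying on the far side of the table to the robot's right; not part of the job. Origin: on the table under the front end of its handle
- scissors: red-handled scissors, 210 mm long, 12 mm high, lying flat between the robot and the beakers; not part of the job. Origin: on the table near their rivet

How it is judged:
On the way, in this order (a step that is already met when the one before it is completed fails the run):
1. the ink knife lies flat in the tray, whole length inside the rim, let go (z of each of knife_tip, knife_butt in the frame of tray below 0.03 m and x of knife_tip in the frame of tray between -0.142 and 0.142 m and x of knife_butt in the frame of tray between -0.142 and 0.142 m and y of knife_tip in the frame of tray between -0.067 and 0.067 m and y of knife_butt in the frame of tray between -0.067 and 0.067 m and contact force between the fingers and knife below 0.1 N), for 0.2 s.
2. the beaker stands upright in the middle of the weighing plate, let go (horizontal distance between knife_cup and plate below 0.02 m and z of knife_cup in the frame of plate below 0.004 m and angle between knife_cup's own z axis and vertical below 0.06 rad and contact force between the fingers and knife_cup below 0.1 N), for 0.2 s.
At the end, for the whole second after the job is handed in: The ink knife lies in the tray, both its ends inside the rim and lower than 30 mm above the table; the empty beaker stands upright (within 0.06 rad) on the weighing plate, its centre within 20 mm of the plate's centre; both are let go and at rest (z of each of knife_tip, knife_butt in the frame of tray below 0.03 m and x of knife_tip in the frame of tray between -0.142 and 0.142 m and x of knife_butt in the frame of tray between -0.142 and 0.142 m and y of knife_tip in the frame of tray between -0.067 and 0.067 m and y of knife_butt in the frame of tray between -0.067 and 0.067 m and horizontal distance between knife_cup and plate below 0.02 m and z of knife_cup in the frame of plate below 0.004 m and angle between knife_cup's own z axis and vertical below 0.06 rad and linear speed of each of knife_cup, knife below 0.02 m/s); the robot touches nothing.
It fails at once if the knife's beaker is tipped by more than 0.35 rad (20 degrees) (angle between knife_cup's own z axis and vertical above 0.35 rad).
It fails at once if the ink knife is dropped (falls free faster than 1.2 m/s, a drop of about 70 mm) (linear speed of knife above 1.2 m/s and contact force between the fingers and knife below 0.05 N).
It fails at once if the beaker is dropped (falls free faster than 0.6 m/s, a drop of about 20 mm) (linear speed of knife_cup above 0.6 m/s and contact force between the fingers and knife_cup below 0.05 N).
It fails at once if the brush beaker is shoved more than 40 mm or tipped by more than 0.35 rad, or the brush or paddle in it is moved more than 50 mm (distance of brush_cup from where it was at the start of the episode above 0.04 m or angle between brush_cup's own z axis and vertical above 0.35 rad or distance of any of brush, paddle from where it was at the start of the episode above 0.05 m).
It fails at once if another thing on the table (tub, tin, bottle, roller, scissors) is shoved more than 50 mm (distance of any of tub, tin, bottle, brayer, scissors from where it was at the start of the episode above 0.05 m).
It also fails if it takes over 72 s, if anything falls off the work surface, if the arm or the gripper's body presses on something with over 40 N, if the wrist force passes 120 N, or if a joint passes its speed limit or range.

## Working session

There is one attempt and no reset: what is moved stays moved. The work goes in short steps, Python scripts to look and compute and a tool call to move; the robot and the scene stay as the last step left them, time stands still between calls to the robot, and variables do not carry over. Pictures are saved under pics/ and viewed, about 8 in all and at most 12, crops included, and the job is handed in when it is done.

Besides the shell and the picture viewer there is one more tool, called after "Emit:" in YAML: its name, and indented under it one key for each argument. play_rows: Moves the arm, as the interface text tells. Its arguments: {"type":"object","properties":{"steps":{"type":"array"},"squeeze":{"type":"number"}},"required":["steps"]}

```bash
mkdir -p pics; cat > h.py <<'E'
import numpy as np, cv2
from scipy.spatial.transform import Rotation as R
from workcell import arm
def cam(n):
    m=arm.camera_model(n); f=210/np.tan(np.radians(m["fov_y"])/2)
    return f,m["cx"],m["cy"],np.array(m["extrinsics"])
def ray(n,u,v):
    f,cx,cy,E=cam(n); d=E[:3,:3].T@np.array([(u-cx)/f,(v-cy)/f,1]); return -E[:3,:3].T@E[:3,3],d
def atz(n,u,v,z):
    c,d=ray(n,u,v); return c+d*(z-c[2])/d[2]
def tri(a,b):
    (c,d),(e,g)=ray("top",*a),ray("side",*b)
    s=np.linalg.lstsq(np.c_[d,-g],e-c,rcond=None)[0]; p,q=c+d*s[0],e+g*s[1]
    return (p+q)/2,np.linalg.norm(p-q)
def proj(n,p):
    f,cx,cy,E=cam(n); q=E[:3,:3]@np.array(p)+E[:3,3]; return [cx+f*q[0]/q[2],cy+f*q[1]/q[2]]
def snap(n,fn,box=None,s=1):
    im=arm.get_image(n)
    if box: im=im[box[1]:box[3],box[0]:box[2]]
    cv2.imwrite("pics/"+fn,cv2.resize(im[:,:,::-1],None,fx=s,fy=s,interpolation=cv2.INTER_CUBIC))
E
python3 - <<'E'
from h import *
np.set_printoptions(precision=4,suppress=True)
snap("top","t0.png",s=1.42); snap("side","s0.png",s=1.42)
for n in("top","side"): print(n,cam(n), "campos",ray(n,0,0)[0])
print(arm.read_state())
E
```

```text
top (np.float64(379.9099678886426), 279.9053544968906, 203.78887576412916, array([[-0.0276, -0.9993,  0.0235,  0.0037],
       [-0.9865,  0.0234, -0.1621,  0.5986],
       [ 0.1614, -0.0277, -0.9865,  0.7954],
       [ 0.    ,  0.    ,  0.    ,  1.    ]])) campos [0.4623 0.0117 0.8816]
side (np.float64(389.3485069019997), 281.89198566006877, 214.31636392971507, array([[ 0.758 , -0.6521, -0.0102, -0.4555],
       [-0.3881, -0.4385, -0.8106,  0.3702],
       [ 0.5241,  0.6184, -0.5855,  0.546 ],
       [ 0.    ,  0.    ,  0.    ,  1.    ]])) campos [ 0.2028 -0.4724  0.6151]
{'clock': 0.1, 'joint_positions': array([ 1.2911,  0.2647,  1.6053,  0.    ,  1.2737, -0.0369]), 'joint_vel': array([ 0.0006, -0.0009, -0.0021,  0.0005,  0.0011,  0.0007]), 'tau': array([ -0.    , -51.6704, -36.859 ,  -0.    ,   0.0062,  -0.    ]), 'tcp_pos': array([0.1621, 0.6546, 0.2301]), 'orientation': array([ 2.4732,  1.9353, -0.0026]), 'wrist_force': array([ 0.5139, -0.2287, -0.3967]), 'torque': array([-0.0309, -0.0229, -0.0286]), 'gripper_width': 0.08547562011143256}
```

View pics/t0.png

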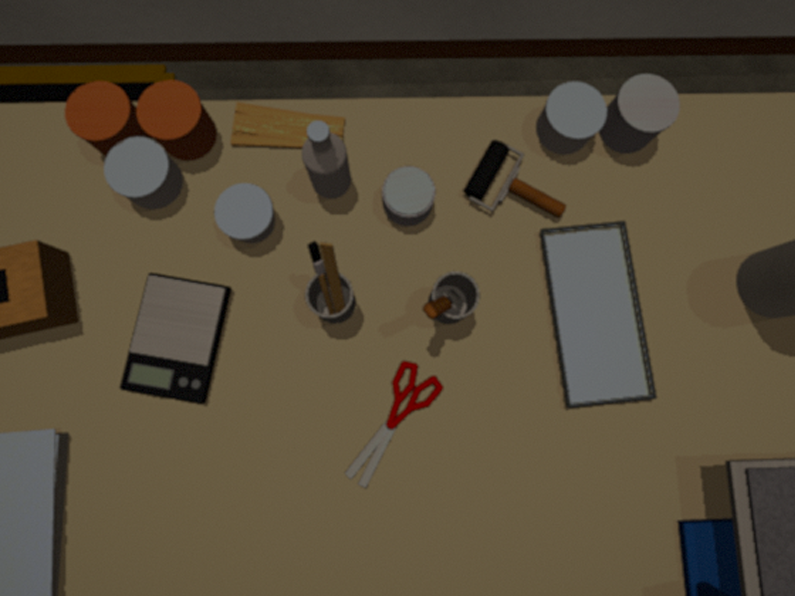

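View pics/s0.png

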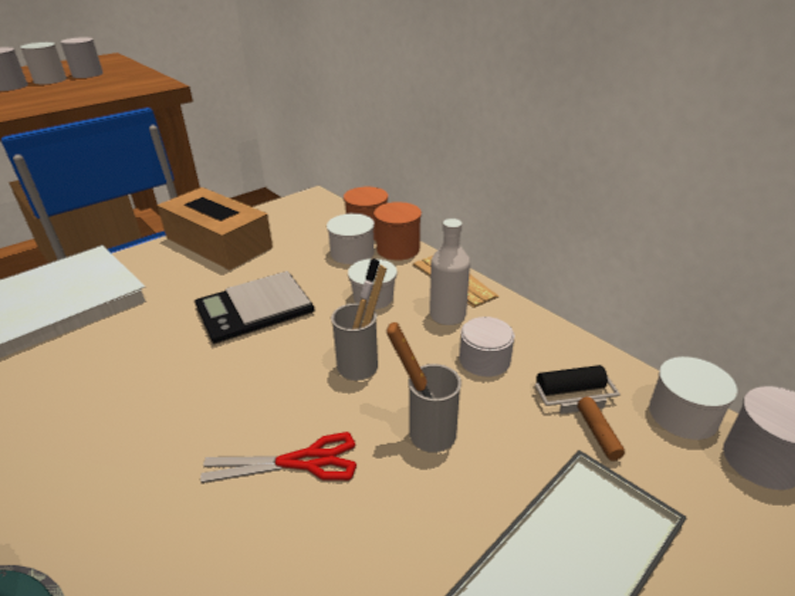

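The overview shows the knife beaker at top (453,297)/1.42 and side (433,408)/1.42, with the handle leaning left and back toward the robot. The scale is on the left and the tray on the right. Next I'll look at enlarged crops.

```bash
python3 - <<'E'
from h import *
a=arm.get_image("top")[180:250,280:350]; b=arm.get_image("side")[215:325,255:345]
a=cv2.resize(np.clip(a*1.8,0,255).astype(np.uint8),(420,420),interpolation=cv2.INTER_CUBIC)
b=cv2.resize(b,(360,440),interpolation=cv2.INTER_CUBIC)
c=np.zeros((440,790,3),np.uint8); c[:420,:420]=a; c[:,430:]=b
cv2.imwrite("pics/c1.png",c[:,:,::-1])
np.set_printoptions(precision=4,suppress=True)
k=1.42
g=lambda n,u,v,z:atz(n,u/k,v/k,z)
print("tray",[g("top",*p,.018) for p in((541,230),(625,222),(654,398),(567,406))])
print("plate",[g("top",*p,.027) for p in((151,276),(228,290),(211,366),(131,354))], "side",[g("side",*p,.027) for p in((227,291),(293,274),(312,303),(246,322))])
print("cup rim c",g("top",454,297,.105),g("side",434,380,.105))
print("brush cup rim c",g("top",330,297,.105),g("side",355,318,.105))
E
```

```text
tray [array([ 0.698, -0.254,  0.018]), array([ 0.7088, -0.3965,  0.018 ]), array([ 0.4191, -0.4151,  0.018 ]), array([ 0.4107, -0.275 ,  0.018 ])]
plate [array([0.6331, 0.3803, 0.027 ]), array([0.6075, 0.2578, 0.027 ]), array([0.4882, 0.2814, 0.027 ]), array([0.51  , 0.4054, 0.027 ])] side [array([0.512 , 0.3985, 0.027 ]), array([0.6373, 0.3666, 0.027 ]), array([0.6111, 0.2589, 0.027 ]), array([0.4929, 0.2875, 0.027 ])]
cup rim c [ 0.5761 -0.0923  0.105 ] [ 0.5813 -0.0929  0.105 ]
brush cup rim c [0.5805 0.0882 0.105 ] [0.5844 0.0852 0.105 ]
```

View pics/c1.png

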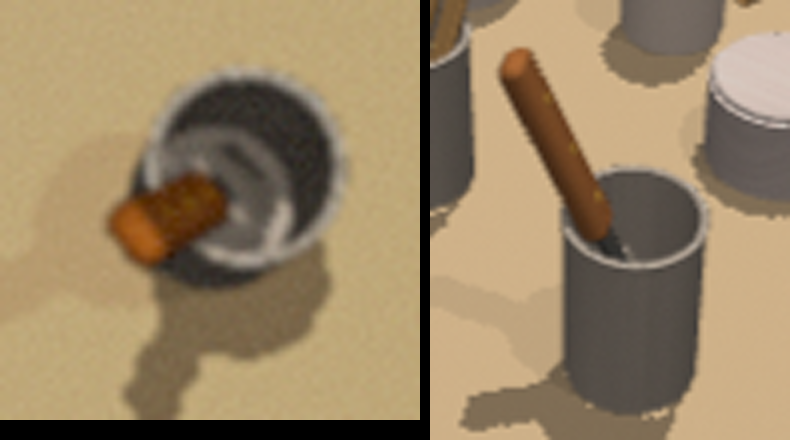

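Crops: the cup rim centre is at top (321,208) and side (306.2,269). The butt is at top (303.3,219.5) and side (276.7,231). The handle's lower end is at about top (314,213) and side (296.7,272).

```bash
python3 - <<'E'
from h import *
np.set_printoptions(precision=4,suppress=True)
b,e=tri((303.3,219.5),(276.7,231)); print("butt",b,e)
l,e2=tri((314.5,213),(296.9,271)); print("low",l,e2, np.linalg.norm(b-l))
for n,p in(("top",(321,208)),("side",(306.2,269))): print("rim",atz(n,*p,.105))
print("rimL/R",atz("top",304.7,208,.105),atz("top",337.5,208,.105))
u=(b-l)/np.linalg.norm(b-l); print("u",u,np.arccos(u[2]),np.arctan2(u[1],u[0]),"tip",b-.2*u,"grip160",b-.04*u)
s=arm.read_state(); M=R.from_rotvec(s["orientation"]).as_matrix(); print(M, s["tcp_pos"])
E
```

```text
butt [ 0.5465 -0.0507  0.1856] 0.0017330382542698152
low [ 0.5694 -0.082   0.096 ] 0.00044891218305499704 0.09763204378471645
rim [ 0.5785 -0.095   0.105 ]
rim [ 0.5795 -0.0963  0.105 ]
rimL/R [ 0.5793 -0.0612  0.105 ] [ 0.5776 -0.1294  0.105 ]
u [-0.2347  0.3211  0.9175] 0.40907126885416184 2.201867277325122 tip [ 0.5934 -0.1149  0.0021] grip160 [ 0.5559 -0.0635  0.1489]
[[ 0.2404  0.9707 -0.0004]
 [ 0.9707 -0.2404 -0.0014]
 [-0.0014 -0.     -1.    ]] [0.1622 0.6548 0.2305]
```

```bash
cat >> h.py <<'E'
np.set_printoptions(precision=4,suppress=True)
def plan(p,az,tilt=0):
    """print shift/turn from present pose to tool pointing down, x at azimuth az, tilted by tilt about tool x"""
    s=arm.read_state(); M=R.from_rotvec(s["orientation"])
    x=np.array([np.cos(az),np.sin(az),0]); z=np.array([0,0,-1.]); T=R.from_matrix(np.c_[x,np.cross(z,x),z])*R.from_rotvec([tilt,0,0])
    print("t",round(s["clock"],2),"j",s["joint_positions"],"F",s["wrist_force"],"w",round(s["gripper_width"],4))
    print("tcp",s["tcp_pos"],"shift",M.inv().apply(np.array(p)-s["tcp_pos"]),"turn",(M.inv()*T).as_rotvec())
E
python3 -c "
from h import *
plan((.557,-.0645,.30),.63)"
```

```text
t 0.2 j [ 1.2911  0.2645  1.6048 -0.      1.2737 -0.0369] F [-0.2277  0.1156 -0.5264] w 0.0856
tcp [0.1622 0.6548 0.2305] shift [-0.6033  0.5562 -0.0687] turn [0.0005 0.0014 0.698 ]
```

Emit:
play_rows:
  steps:
    - [0,[-0.02,0.02,-0.05],[0,0,0]]
    - [0,[-0.06,0.05,-0.07],[0,0,0.05]]
    - [0,[-0.1,0.09,-0.07],[0,0,0.15]]
    - [0,[-0.14,0.13,-0.07],[0,0,0.25]]
    - [0,[-0.18,0.17,-0.07],[0,0,0.35]]
    - [0,[-0.22,0.21,-0.07],[0,0,0.45]]
    - [0,[-0.26,0.25,-0.07],[0,0,0.55]]
    - [0,[-0.3,0.28,-0.07],[0,0,0.7]]

```text
clock: 1.2
tcp_pos: [0.3627, 0.2948, 0.3012]
orientation: [2.99, 0.963, 0.001]
wrist_force: [0.7, 1.6, 0.1]
gripper_width: 0.0854
```

```bash
python3 -c "
from h import *
plan((.557,-.0645,.30),.63)"
```

```text
t 1.2 j [ 0.6295 -0.1754  1.9338 -0.0003  1.3828  0.0066] F [0.7459 1.6258 0.143 ] w 0.0854
tcp [0.3627 0.2948 0.3012] shift [-0.0519  0.4052  0.0013] turn [ 0.0003 -0.0004 -0.007 ]
```

Emit:
play_rows:
  steps:
    - [0,[-0.006,0.05,0],[0,0,0]]
    - [0,[-0.013,0.1,0],[0,0,0]]
    - [0,[-0.02,0.16,0],[0,0,0]]
    - [0,[-0.028,0.22,0],[0,0,0]]
    - [0,[-0.036,0.28,0],[0,0,0]]
    - [0,[-0.044,0.34,0],[0,0,0]]
    - [0,[-0.049,0.38,0],[0,0,0]]
    - [0,[-0.052,0.405,0],[0,0,0]]

```text
clock: 2.2
tcp_pos: [0.5583, -0.0634, 0.3009]
orientation: [-2.989, -0.967, 0.001]
wrist_force: [0.1, -0.2, -0.6]
gripper_width: 0.0852
```

```bash
python3 -c "
from h import *
plan((.557,-.0645,.1345),.63)"
```

```text
t 2.2 j [-0.1574  0.014   1.7591  0.0001  1.3691 -0.7836] F [ 0.1287 -0.2087 -0.5511] w 0.0852
tcp [ 0.5583 -0.0634  0.3009] shift [-0.0016  0.0002  0.1664] turn [-0.0005  0.0004 -0.0038]
```

Emit:
play_rows:
  steps:
    - [0,[-0.001,0,0.03],[0,0,0]]
    - [0,[-0.001,0,0.06],[0,0,0]]
    - [0,[-0.001,0,0.09],[0,0,0]]
    - [0,[-0.001,0,0.115],[0,0,0]]
    - [0,[-0.001,0,0.14],[0,0,0]]
    - [0,[-0.001,0,0.155],[0,0,0]]
    - [0,[-0.001,0,0.166],[0,0,0]]

```text
clock: 3.08
tcp_pos: [0.5569, -0.0618, 0.1347]
orientation: [-2.987, -0.971, 0.0]
wrist_force: [0.3, 0.1, 0.3]
gripper_width: 0.085
```

```bash
python3 -c "
from h import *
plan((.557,-.0645,.1345),.63)
snap('side','s1.png',(210,170,370,330),3.5)"
```

```text
t 3.08 j [-0.155   0.1295  1.9502  0.0002  1.0622 -0.7836] F [0.2772 0.0938 0.2704] w 0.085
tcp [ 0.5569 -0.0618  0.1347] shift [-0.0016  0.0022  0.0002] turn [-0.0003  0.0001 -0.0015]
```

View pics/s1.png

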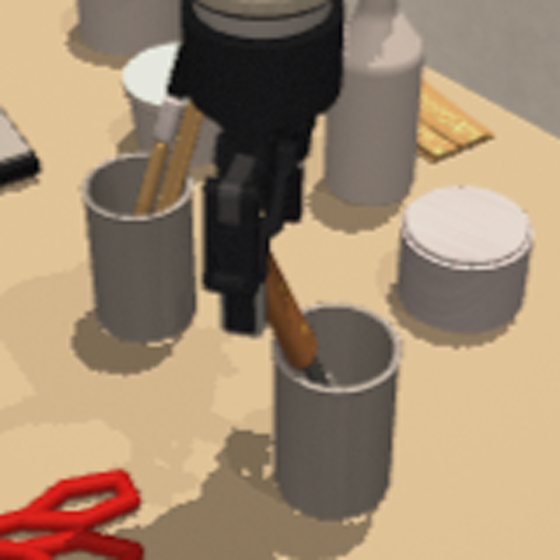

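The side view shows the handle between the open fingers and nothing touching. I'll close now.

Emit:
play_rows:
  steps:
    - [0.5,[0,0,0],[0,0,0]]
    - [0.7,[0,0,0],[0,0,0]]
    - [1,[0,0,0],[0,0,0]]
    - [1,[0,0,0],[0,0,0]]
    - [1,[0,0,0],[0,0,0]]
    - [1,[0,0,0],[0,0,0]]
    - [1,[0,0,0],[0,0,0]]
  squeeze: 50

```text
clock: 4.0
tcp_pos: [0.5575, -0.0623, 0.1358]
orientation: [2.987, 0.97, 0.002]
wrist_force: [-0.1, -0.8, 4.8]
gripper_width: 0.0212
```

Emit:
play_rows:
  steps:
    - [1,[0,0,-0.006],[0,0,0]]
    - [1,[0,0,-0.02],[0,0,0]]
    - [1,[0,0,-0.04],[0,0,0]]
    - [1,[0,0,-0.065],[0,0,0]]
    - [1,[0,0,-0.09],[0,0,0]]
    - [1,[0,0,-0.115],[0,0,0]]
    - [1,[0,0,-0.14],[0,0,0]]
    - [1,[0,0,-0.165],[0,0,0]]

```text
clock: 5.0
tcp_pos: [0.5571, -0.0622, 0.3028]
orientation: [2.987, 0.97, 0.002]
wrist_force: [-0.4, 0.6, -0.5]
gripper_width: 0.0212
```

```bash
python3 -c "
from h import *
plan((.50,-.20,.32),1.64)
a=arm.get_image('side')[120:340,190:390];b=arm.get_image('top')[130:270,250:400]
c=np.hstack([cv2.resize(a,(400,440)),np.clip(cv2.resize(b,(400,373),interpolation=2)*1.8,0,255).astype(np.uint8)[:, :][np.r_[0:373,[372]*67]]])
cv2.imwrite('pics/c2.png',c[:,:,::-1])"
```

```text
t 5.0 j [-0.1556  0.0091  1.7606  0.0001  1.3702 -0.7837] F [-0.3956  0.5943 -0.4949] w 0.0212
tcp [ 0.5571 -0.0622  0.3028] shift [-0.1272  0.078  -0.0172] turn [ 0.0017 -0.0006 -1.0119]
```

View pics/c2.png

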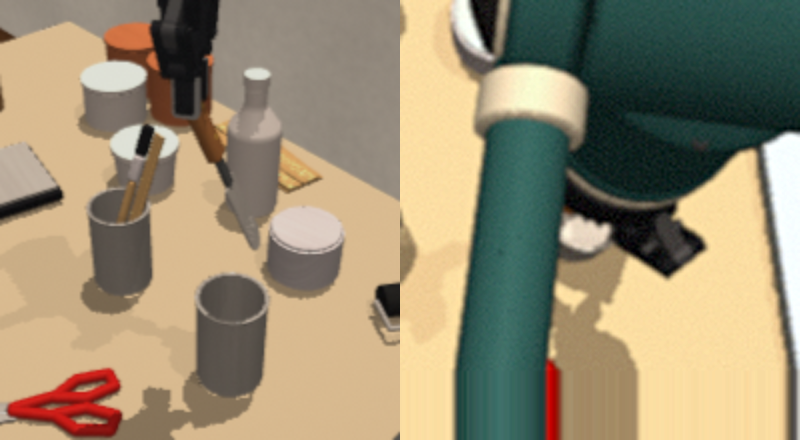

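The knife is out and held firmly, with the empty beaker upright (side crop around (230,340)). Next I'll move it over the tray, yaw it, and tilt it.

```bash
python3 -c "
from h import *
plan((.50,-.33,.31),1.64)"
```

```text
t 5.1 j [-0.1556  0.0075  1.7573  0.      1.3686 -0.7836] F [-0.9296 -0.456  -0.2283] w 0.0213
tcp [ 0.5591 -0.0625  0.3056] shift [-0.205   0.1818 -0.0046] turn [ 0.0083 -0.0024 -1.012 ]
```

Emit:
play_rows:
  steps:
    - [1,[-0.02,0.02,0],[0,0,-0.1]]
    - [1,[-0.05,0.045,0],[0,0,-0.25]]
    - [1,[-0.085,0.075,0],[0,0,-0.4]]
    - [1,[-0.12,0.105,0],[0,0,-0.56]]
    - [1,[-0.15,0.135,0],[0,0,-0.72]]
    - [1,[-0.18,0.16,0],[0,0,-0.87]]
    - [1,[-0.2,0.178,0],[0,0,-0.98]]
    - [1,[-0.205,0.182,0],[0,0,-1.01]]

```text
clock: 6.1
tcp_pos: [0.497, -0.3315, 0.2994]
orientation: [-2.146, -2.293, 0.001]
wrist_force: [-0.5, 0.5, -0.6]
gripper_width: 0.0211
```

```bash
python3 -c "
from h import *
plan((.535,-.337,.17),1.64,-.6)"
```

```text
t 6.1 j [-0.6297  0.0839  1.6887 -0.0004  1.3701 -2.2669] F [-0.4703  0.4596 -0.5616] w 0.0211
tcp [ 0.497  -0.3315  0.2994] shift [-0.0081  0.0377  0.1294] turn [-0.6011  0.0004 -0.0027]
```

Emit:
play_rows:
  steps:
    - [1,[0,0,0.01],[-0.08,0,0]]
    - [1,[-0.002,0.01,0.03],[-0.2,0,0]]
    - [1,[-0.004,0.018,0.055],[-0.32,0,0]]
    - [1,[-0.006,0.026,0.085],[-0.44,0,0]]
    - [1,[-0.008,0.033,0.11],[-0.54,0,0]]
    - [1,[-0.008,0.038,0.128],[-0.6,0,0]]
    - [1,[-0.008,0.038,0.129],[-0.6,0,0]]

```text
clock: 6.98
tcp_pos: [0.5625, -0.2986, 0.1935]
orientation: [1.926, 1.921, 0.477]
wrist_force: [-0.2, 0.2, -0.3]
gripper_width: 0.0212
```

```bash
python3 -c "
from h import *
plan((.535,-.337,.09),1.64,-.6)
a=arm.get_image('side')[200:420,250:530];b=arm.get_image('top')[120:300,360:500]
c=np.zeros((560,800,3),np.uint8);c[:377,:480]=cv2.resize(a,(480,377),interpolation=2);c[:411,480:]=np.clip(cv2.resize(b,(320,411),interpolation=2)*1.6,0,255).astype(np.uint8)
cv2.imwrite('pics/c3.png',c[:411,:,::-1])"
```

```text
t 6.97 j [-0.6865 -0.025   2.0849  0.4615  0.7083 -2.5515] F [-0.2049  0.2405 -0.3105] w 0.0212
tcp [ 0.5625 -0.2986  0.1935] shift [-0.036  -0.0749  0.0777] turn [-0.0881  0.0638 -0.0531]
```

View pics/c3.png

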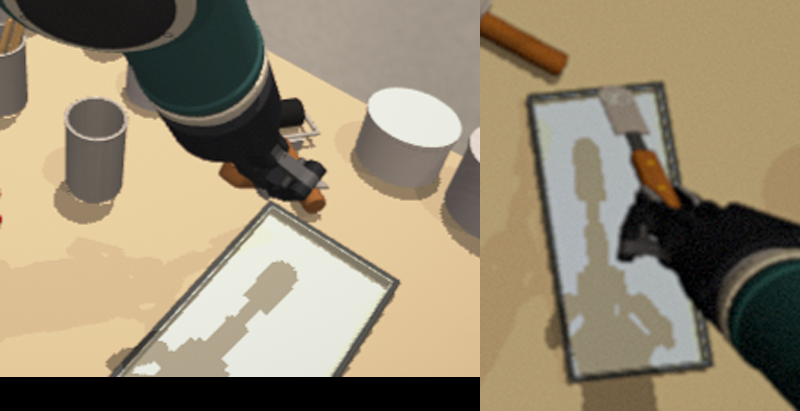

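The tilt took joint 6 to its limit. The top view shows the knife held well with its blade towards the far rim. I'll yaw back, since laying it about 0.37 rad off the tray's axis still fits easily.

```bash
python3 -c "
from h import *
plan((.539,-.329,.21),1.27,-.5)"
```

```text
t 7.08 j [-0.6876 -0.0253  2.0811  0.4611  0.7084 -2.5515] F [ 0.1298 -0.4061 -0.4245] w 0.0212
tcp [ 0.5638 -0.3005  0.1961] shift [-0.0291 -0.0148 -0.0234] turn [ 0.0199 -0.1162  0.2676]
```

Emit:
play_rows:
  steps:
    - [1,[-0.005,-0.003,-0.005],[0.003,-0.02,0.05]]
    - [1,[-0.012,-0.006,-0.012],[0.01,-0.05,0.13]]
    - [1,[-0.022,-0.011,-0.018],[0.015,-0.08,0.2]]
    - [1,[-0.029,-0.015,-0.023],[0.02,-0.116,0.268]]
    - [1,[-0.029,-0.015,-0.023],[0.02,-0.116,0.268]]

```text
clock: 7.7
tcp_pos: [0.5397, -0.3299, 0.2114]
orientation: [2.179, 1.605, 0.411]
wrist_force: [-0.3, 0.0, -1.4]
gripper_width: 0.0213
```

```bash
python3 -c "
from h import *
plan((.539,-.329,.115),1.27,-.5)"
```

```text
t 7.7 j [-0.688  -0.0754  2.0938  0.2946  0.6734 -2.1468] F [-0.2871  0.0358 -1.3678] w 0.0213
tcp [ 0.5397 -0.3299  0.2114] shift [ 0.0007 -0.0473  0.084 ] turn [ 0.0027  0.0009 -0.    ]
```

Emit:
play_rows:
  steps:
    - [1,[0,-0.01,0.018],[0,0,0]]
    - [1,[0,-0.022,0.039],[0,0,0]]
    - [1,[0,-0.034,0.06],[0,0,0]]
    - [1,[0,-0.043,0.076],[0,0,0]]
    - [1,[0,-0.047,0.084],[0,0,0]]
    - [1,[0,-0.047,0.084],[0,0,0]]
  squeeze: 25

```text
clock: 8.45
tcp_pos: [0.5383, -0.3285, 0.1127]
orientation: [2.183, 1.607, 0.411]
wrist_force: [0.6, 0.4, -1.3]
gripper_width: 0.021
```

```bash
python3 -c "
from h import *
plan((.539,-.329,.085),1.27,-.5)
a=arm.get_image('side')[200:420,250:530];b=arm.get_image('top')[120:300,360:500]
c=np.zeros((411,800,3),np.uint8);c[:377,:480]=cv2.resize(a,(480,377),interpolation=2);c[:411,480:]=np.clip(cv2.resize(b,(320,411),interpolation=2)*1.6,0,255).astype(np.uint8)
cv2.imwrite('pics/c4.png',c[:,:,::-1])"
```

```text
t 8.45 j [-0.6879  0.0423  2.1822  0.4017  0.4825 -2.2732] F [ 0.5818  0.435  -1.3287] w 0.021
tcp [ 0.5383 -0.3285  0.1127] shift [-0.0003 -0.0126  0.0247] turn [-0.0003 -0.0006 -0.0012]
```

View pics/c4.png

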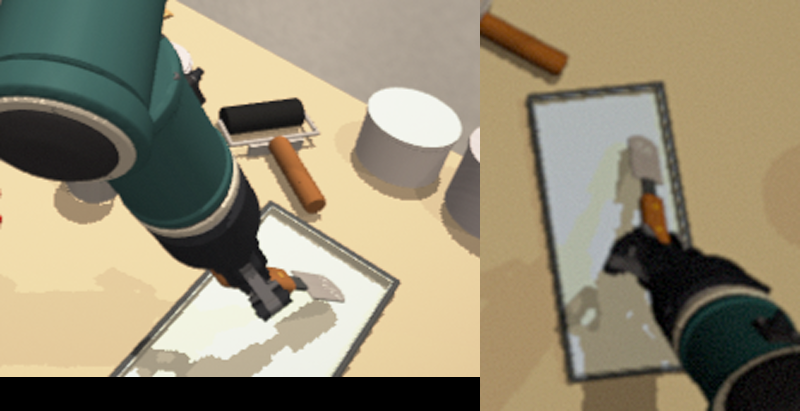

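```bash
python3 -c "
from h import *
print(tri((430,181.3),(447,367)), atz('top',430,181.3,.02), proj('top',(.6545,-.3646,.02)),proj('side',(.6545,-.3646,.02)))
plan((.535,-.327,.098),1.27,-.3)"
```

```text
(array([ 0.6472, -0.3622,  0.0311]), np.float64(0.0033675146146860415)) [ 0.6483 -0.3657  0.02  ] [np.float64(429.28598385753895), np.float64(178.7261801727008)] [np.float64(448.05964193030576), np.float64(369.4825240931025)]
t 8.55 j [-0.6878  0.0409  2.1811  0.4015  0.4824 -2.2728] F [-0.4273  0.5593 -0.7839] w 0.0213
tcp [ 0.539  -0.3291  0.1143] shift [ 0.0008 -0.0118  0.0121] turn [ 0.2021  0.0003 -0.0009]
```

```bash
python3 -c "
from h import *
d=np.array([np.cos(-.3),np.sin(-.3),0]);tip=np.array([.650,-.364,.006])
for e,t in((.66,-.5),(.55,-.42),(.45,-.36),(.35,-.3),(.27,-.22),(.2,-.15),(.13,-.1)):
  gp=tip-d*.165*np.cos(e)+[0,0,.165*np.sin(e)]
  p=gp+.019*(d*np.sin(-t)-[0,0,np.cos(t)]); print(p);plan(p,1.27,t)" | grep -v '^t '
```

```text
[ 0.5342 -0.3282  0.0905]
tcp [ 0.539  -0.3291  0.1143] shift [-0.0006 -0.0158  0.0185] turn [ 0.0021  0.0004 -0.0008]
[ 0.523  -0.3247  0.0749]
tcp [ 0.539  -0.3291  0.1143] shift [-0.0006 -0.0335  0.0265] turn [ 0.0821  0.0003 -0.0008]
[ 0.5145 -0.3221  0.06  ]
tcp [ 0.539  -0.3291  0.1143] shift [-0.0006 -0.0485  0.0353] turn [ 0.1421  0.0003 -0.0009]
[ 0.5073 -0.3199  0.0444]
tcp [ 0.539  -0.3291  0.1143] shift [-0.0006 -0.0626  0.0453] turn [ 0.2021  0.0003 -0.0009]
[ 0.502  -0.3182  0.0315]
tcp [ 0.539  -0.3291  0.1143] shift [-0.0006 -0.0737  0.054 ] turn [ 0.2821  0.0002 -0.0009]
[ 0.4982 -0.3171  0.02  ]
tcp [ 0.539  -0.3291  0.1143] shift [-0.0006 -0.0827  0.0622] turn [ 0.3521  0.0002 -0.0009]
[ 0.4955 -0.3162  0.0085]
tcp [ 0.539  -0.3291  0.1143] shift [-0.0006 -0.0907  0.0709] turn [ 0.4021  0.0002 -0.0009]
```

Emit:
play_rows:
  steps:
    - [1,[0,-0.008,0.01],[0,0,0]]
    - [1,[0,-0.016,0.019],[0,0,0]]
    - [1,[0,-0.025,0.023],[0.04,0,0]]
    - [1,[0,-0.034,0.027],[0.08,0,0]]
    - [1,[0,-0.042,0.031],[0.11,0,0]]
    - [1,[0,-0.049,0.035],[0.14,0,0]]
    - [1,[0,-0.055,0.04],[0.17,0,0]]
    - [1,[0,-0.063,0.045],[0.2,0,0]]
  squeeze: 20

```text
clock: 9.55
tcp_pos: [0.5062, -0.3187, 0.0432]
orientation: [2.327, 1.712, 0.259]
wrist_force: [1.3, -0.8, 2.6]
gripper_width: 0.0214
```

```bash
python3 -c "
from h import *
plan((.502,-.3182,.0315),1.27,-.22)
plan((.4982,-.3171,.02),1.27,-.15)
plan((.4955,-.3162,.0095),1.27,-.1)
a=arm.get_image('side')[200:420,250:530];b=arm.get_image('top')[120:300,360:500]
c=np.zeros((411,800,3),np.uint8);c[:377,:480]=cv2.resize(a,(480,377),interpolation=2);c[:411,480:]=np.clip(cv2.resize(b,(320,411),interpolation=2)*1.6,0,255).astype(np.uint8)
cv2.imwrite('pics/c5.png',c[:,:,::-1])"
```

```text
t 9.55 j [-0.6647  0.1593  2.1494  0.1987  0.5609 -2.0874] F [ 1.3268 -0.8132  2.5909] w 0.0214
tcp [ 0.5062 -0.3187  0.0432] shift [-0.0008 -0.0074  0.0099] turn [ 0.0795 -0.0001 -0.0013]
t 9.55 j [-0.6647  0.1593  2.1494  0.1987  0.5609 -2.0874] F [ 1.3268 -0.8132  2.5909] w 0.0214
tcp [ 0.5062 -0.3187  0.0432] shift [-0.0009 -0.0146  0.0197] turn [ 0.1495 -0.0001 -0.0013]
t 9.55 j [-0.6647  0.1593  2.1494  0.1987  0.5609 -2.0874] F [ 1.3268 -0.8132  2.5909] w 0.0214
tcp [ 0.5062 -0.3187  0.0432] shift [-0.0008 -0.0204  0.0289] turn [ 0.1995 -0.0002 -0.0013]
```

View pics/c5.png

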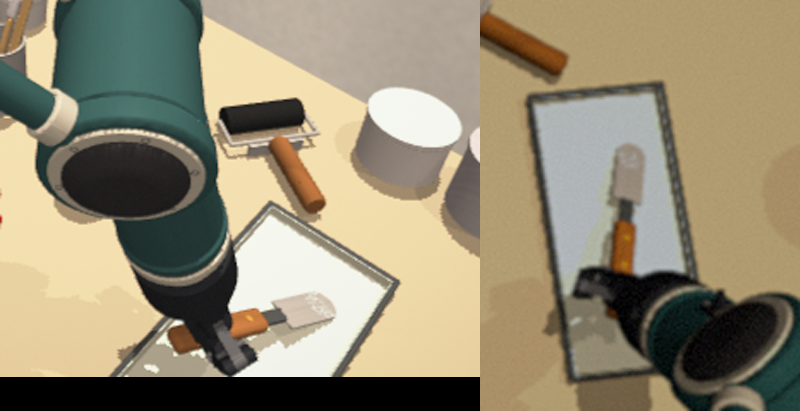

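The knife is pivoting down as planned, with the tip on the tray floor and a contact force of about 3 N. I'll finish lowering, then open only part way so the fingers stay clear of the rim.

Emit:
play_rows:
  steps:
    - [1,[0,-0.004,0.005],[0.04,0,0]]
    - [1,[0,-0.0075,0.01],[0.08,0,0]]
    - [1,[0,-0.011,0.015],[0.115,0,0]]
    - [1,[0,-0.0145,0.02],[0.15,0,0]]
    - [1,[0,-0.0175,0.0245],[0.175,0,0]]
    - [1,[0,-0.02,0.028],[0.2,0,0]]
    - [1,[0,-0.02,0.028],[0.2,0,0]]

```text
clock: 10.52
tcp_pos: [0.4962, -0.3152, 0.0104]
orientation: [2.464, 1.814, 0.092]
wrist_force: [-1.4, 0.1, 0.7]
gripper_width: 0.0212
```

Emit:
play_rows:
  steps:
    - [0.72,[0,0,0],[0,0,0]]
    - [0.7,[0,0,0],[0,0,0]]
    - [0.66,[0,0,0],[0,0,0]]
    - [0.62,[0,0,0],[0,0,0]]
    - [0.6,[0,0,0],[0,0,0]]
    - [0.6,[0,0,0],[0,0,0]]

```text
clock: 11.28
tcp_pos: [0.4959, -0.3153, 0.011]
orientation: [2.464, 1.814, 0.092]
wrist_force: [0.2, -0.6, -0.3]
gripper_width: 0.0342
```

```bash
python3 -c "
from h import *
plan((.4955,-.3162,.15),1.27,-.1)"
```

```text
t 11.28 j [-0.6281  0.2779  2.0436  0.0494  0.7255 -1.9326] F [ 0.1934 -0.6413 -0.3427] w 0.0342
tcp [ 0.4959 -0.3153  0.011 ] shift [-0.0009  0.0138 -0.1384] turn [ 0.0007 -0.0005 -0.001 ]
```

Emit:
play_rows:
  steps:
    - [0.6,[0,0.002,-0.02],[0,0,0]]
    - [0.6,[0,0.005,-0.05],[0,0,0]]
    - [0.6,[0,0.01,-0.1],[0.03,0,0]]
    - [0.6,[0,0.015,-0.15],[0.06,0,0]]
    - [0.3,[0,0.02,-0.2],[0.1,0,0]]
    - [0,[0,0.024,-0.24],[0.1,0,0]]
    - [0,[0,0.024,-0.25],[0.1,0,0]]

```text
clock: 12.15
tcp_pos: [0.4964, -0.3162, 0.266]
orientation: [2.525, 1.859, 0.005]
wrist_force: [0.6, 0.8, -0.7]
gripper_width: 0.085
```

```bash
python3 -c "
from h import *
plan((.579,-.0955,.26),.6)"
```

```text
t 12.15 j [-0.6099  0.0766  1.7572  0.0009  1.3006 -1.8793] F [ 0.5872  0.8015 -0.717 ] w 0.085
tcp [ 0.4964 -0.3162  0.266 ] shift [0.2353 0.0132 0.0058] turn [ 0.0072 -0.0011  0.6691]
```

```bash
python3 -c "
from h import *
plan((.579,-.0955,.24),0)"
```

```text
t 12.15 j [-0.6099  0.0766  1.7572  0.0009  1.3006 -1.8793] F [ 0.5872  0.8015 -0.717 ] w 0.085
tcp [ 0.4964 -0.3162  0.266 ] shift [0.2353 0.0131 0.0258] turn [ 0.0069 -0.0033  1.2691]
```

Emit:
play_rows:
  steps:
    - [0,[0.03,0.002,0],[0,0,0.15]]
    - [0,[0.06,0.004,0],[0,0,0.33]]
    - [0,[0.1,0.006,0],[0,0,0.5]]
    - [0,[0.135,0.008,0.005],[0,0,0.67]]
    - [0,[0.17,0.01,0.01],[0,0,0.84]]
    - [0,[0.2,0.012,0.017],[0,0,1.01]]
    - [0,[0.225,0.013,0.024],[0.004,-0.002,1.17]]
    - [0,[0.235,0.013,0.026],[0.007,-0.003,1.27]]

```text
clock: 13.15
tcp_pos: [0.5759, -0.0928, 0.2335]
orientation: [-3.136, 0.005, 0.015]
wrist_force: [-1.0, 0.2, -0.4]
gripper_width: 0.0853
```

```bash
python3 -c "
from h import *
plan((.579,-.0955,.058),0)
a=arm.get_image('side')[180:420,180:530];b=arm.get_image('top')[120:300,360:500]
c=np.zeros((411,800,3),np.uint8);c[:329,:480]=cv2.resize(a,(480,329),interpolation=2);c[:411,480:]=np.clip(cv2.resize(b,(320,411),interpolation=2)*1.6,0,255).astype(np.uint8)
cv2.imwrite('pics/c6.png',c[:,:,::-1])"
```

```text
t 13.15 j [-0.2044  0.0969  1.7954  0.0034  1.2595 -0.2022] F [-0.954   0.2424 -0.4432] w 0.0853
tcp [ 0.5759 -0.0928  0.2335] shift [0.0048 0.0036 0.1754] turn [-0.0052  0.0093 -0.0033]
```

View pics/c6.png

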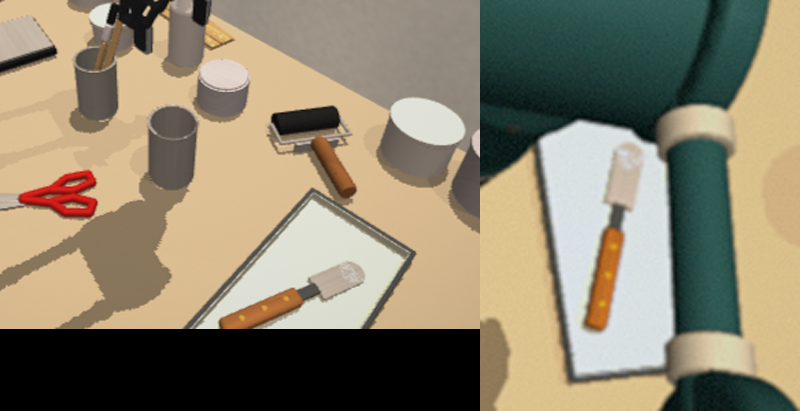

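The knife lies flat in the tray, well clear of every wall. The beaker rim is still at side (306,269), so it hasn't moved. Descending over it.

Emit:
play_rows:
  steps:
    - [0,[0,0,0.03],[0,0,0]]
    - [0,[0,0,0.06],[0,0,0]]
    - [0,[0,0,0.08],[0,0,0]]
    - [0,[0,0,0.09],[0,0,0]]
    - [0,[0,0,0.09],[0,0,0]]

```text
clock: 13.88
tcp_pos: [0.5761, -0.0944, 0.1456]
orientation: [-3.137, 0.001, 0.01]
wrist_force: [-0.4, -0.2, -0.5]
gripper_width: 0.0855
```

```bash
python3 -c "
from h import *
plan((.579,-.0955,.058),0)"
```

```text
t 13.88 j [-0.2067  0.166   1.8864  0.0031  1.0966 -0.2073] F [-0.4124 -0.1629 -0.5427] w 0.0855
tcp [ 0.5761 -0.0944  0.1456] shift [0.0035 0.0015 0.0876] turn [-0.0042  0.0066 -0.0008]
```

Emit:
play_rows:
  steps:
    - [0,[0.0035,0.0015,0.01],[-0.004,0.007,0]]
    - [0,[0.0035,0.0015,0.025],[-0.004,0.007,0]]
    - [0,[0.0035,0.0015,0.04],[-0.004,0.007,0]]
    - [0,[0.0035,0.0015,0.058],[-0.004,0.007,0]]
    - [0,[0.0035,0.0015,0.075],[-0.004,0.007,0]]
    - [0,[0.0035,0.0015,0.09],[-0.004,0.007,0]]
    - [0,[0.0035,0.0015,0.097],[-0.004,0.007,0]]
    - [0,[0.0035,0.0015,0.097],[-0.004,0.007,0]]

```text
clock: 14.88
tcp_pos: [0.5791, -0.0952, 0.0485]
orientation: [-3.141, 0.002, -0.001]
wrist_force: [-0.7, 0.1, 0.9]
gripper_width: 0.0856
```

```bash
python3 -c "
from h import *
plan((.579,-.0955,.048),0)
snap('side','s7.png',(230,170,400,330),3.5)"
```

```text
t 14.88 j [-0.2056  0.2764  1.9543  0.0004  0.9105 -0.2049] F [-0.6672  0.1383  0.9053] w 0.0856
tcp [ 0.5791 -0.0952  0.0485] shift [-0.0001  0.0003  0.0005] turn [-0.0003 -0.0004 -0.001 ]
```

View pics/s7.png

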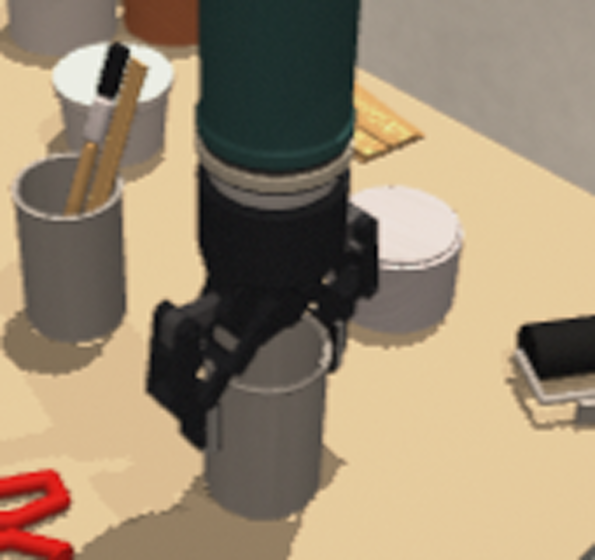

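The fingers straddle the beaker without touching it, and the pads are below the lip. Closing now.

Emit:
play_rows:
  steps:
    - [0.1,[0,0,0],[0,0,0]]
    - [0.15,[0,0,0],[0,0,0]]
    - [0.2,[0,0,0],[0,0,0]]
    - [0.3,[0,0,0],[0,0,0]]
    - [0.4,[0,0,0],[0,0,0]]
    - [0.4,[0,0,0],[0,0,0]]
  squeeze: 40

```text
clock: 15.68
tcp_pos: [0.5799, -0.0954, 0.0503]
orientation: [3.141, -0.001, 0.004]
wrist_force: [-1.9, -0.6, 4.8]
gripper_width: 0.0683
```

Emit:
play_rows:
  steps:
    - [0.5,[0,0,-0.003],[0,0,0]]
    - [0.5,[0,0,-0.01],[0,0,0]]
    - [0.5,[0,0,-0.025],[0,0,0]]
    - [0.5,[0,0,-0.04],[0,0,0]]
    - [0.5,[0,0,-0.06],[0,0,0]]
    - [0.5,[0,0,-0.08],[0,0,0]]
    - [0.5,[0,0,-0.08],[0,0,0]]
    - [0.5,[0,0,-0.08],[0,0,0]]

```text
clock: 16.68
tcp_pos: [0.5791, -0.0953, 0.1292]
orientation: [-3.142, 0.002, -0.002]
wrist_force: [0.4, 0.7, -2.7]
gripper_width: 0.0682
```

```bash
python3 -c "
from h import *
plan((.45,.07,.28),0)
plan((.5615,.330,.14),0)"
```

```text
t 16.68 j [-0.2057  0.1824  1.9001  0.0004  1.0576 -0.2049] F [ 0.3917  0.7028 -2.7383] w 0.0682
tcp [ 0.5791 -0.0953  0.1292] shift [-0.1291 -0.1651 -0.151 ] turn [-0.0001 -0.0015 -0.001 ]
t 16.68 j [-0.2057  0.1824  1.9001  0.0004  1.0576 -0.2049] F [ 0.3917  0.7028 -2.7383] w 0.0682
tcp [ 0.5791 -0.0953  0.1292] shift [-0.018  -0.4253 -0.0109] turn [-0.0001 -0.0015 -0.001 ]
```

Emit:
play_rows:
  steps:
    - [0.5,[-0.02,-0.005,-0.03],[0,0,0]]
    - [0.5,[-0.05,-0.02,-0.065],[0,0,0]]
    - [0.5,[-0.085,-0.045,-0.1],[0,0,0]]
    - [0.5,[-0.11,-0.085,-0.125],[0,0,0]]
    - [0.5,[-0.12,-0.13,-0.14],[0,0,0]]
    - [0.5,[-0.12,-0.18,-0.14],[0,0,0]]
    - [0.5,[-0.11,-0.23,-0.14],[0,0,0]]
    - [0.5,[-0.1,-0.28,-0.14],[0,0,0]]

```text
clock: 17.68
tcp_pos: [0.4787, 0.1862, 0.268]
orientation: [3.141, -0.001, 0.001]
wrist_force: [0.7, -0.8, -1.7]
gripper_width: 0.0685
```

Emit:
play_rows:
  steps:
    - [0.5,[0.02,-0.04,0.02],[0,0,0]]
    - [0.5,[0.045,-0.075,0.05],[0,0,0]]
    - [0.5,[0.065,-0.11,0.08],[0,0,0]]
    - [0.5,[0.078,-0.135,0.11],[0,0,0]]
    - [0.5,[0.082,-0.145,0.13],[0,0,0]]
    - [0.5,[0.082,-0.145,0.13],[0,0,0]]
    - [0.5,[0.082,-0.145,0.13],[0,0,0]]

```text
clock: 18.55
tcp_pos: [0.5618, 0.329, 0.1399]
orientation: [3.141, -0.002, 0.003]
wrist_force: [0.6, 0.2, -0.9]
gripper_width: 0.0684
```

```bash
python3 -c "
from h import *
plan((.5615,.330,.0775),0)
a=arm.get_image('side')[120:300,100:320];b=arm.get_image('top')[160:310,60:240]
c=np.zeros((400,800,3),np.uint8);c[:327]=0;c[:327,:400]=cv2.resize(a,(400,327),interpolation=2);c[:333,400:]=np.clip(cv2.resize(b,(400,333),interpolation=2)*1.6,0,255).astype(np.uint8)
cv2.imwrite('pics/c8.png',c[:,:,::-1])"
```

```text
t 18.55 j [ 0.4921  0.2863  1.7498 -0.0012  1.1037  0.4941] F [ 0.55   0.228 -0.851] w 0.0684
tcp [0.5618 0.329  0.1399] shift [-0.0004 -0.001   0.0624] turn [ 0.0001 -0.0021 -0.0014]
```

View pics/c8.png

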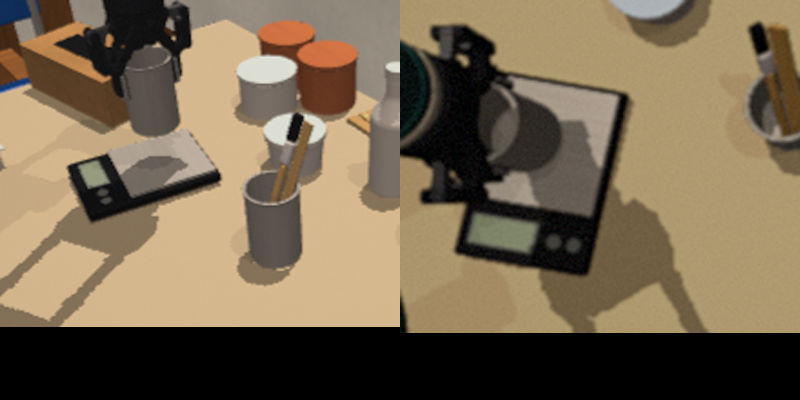

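The beaker hangs upright over the plate, and the brush beaker is undisturbed. Lowering slowly.

Emit:
play_rows:
  steps:
    - [0.5,[-0.0005,-0.001,0.012],[0,-0.002,0]]
    - [0.5,[-0.0005,-0.001,0.025],[0,-0.002,0]]
    - [0.5,[-0.0005,-0.001,0.037],[0,-0.002,0]]
    - [0.5,[-0.0005,-0.001,0.047],[0,-0.002,0]]
    - [0.5,[-0.0005,-0.001,0.053],[0,-0.002,0]]
    - [0.5,[-0.0005,-0.001,0.057],[0,-0.002,0]]
    - [0.5,[-0.0005,-0.001,0.059],[0,-0.002,0]]
    - [0.5,[-0.0005,-0.001,0.06],[0,-0.002,0]]

```text
clock: 19.65
tcp_pos: [0.5616, 0.3309, 0.0794]
orientation: [-3.141, 0.001, -0.0]
wrist_force: [0.4, 0.1, -1.3]
gripper_width: 0.0681
```

Emit:
play_rows:
  steps:
    - [0.5,[0,0,0.001],[0,0,0]]
    - [0.5,[0,0,0.002],[0,0,0]]
    - [0.5,[0,0,0.002],[0,0,0]]

```text
clock: 20.02
tcp_pos: [0.5615, 0.3308, 0.0775]
orientation: [-3.141, 0.002, -0.0]
wrist_force: [-0.3, -0.0, -1.1]
gripper_width: 0.0681
```

Emit:
play_rows:
  steps:
    - [0.5,[0,0,0.001],[0,0,0]]
    - [0.5,[0,0,0.001],[0,0,0]]
    - [0.5,[0,0,0.002],[0,0,0]]
    - [0.5,[0,0,0.002],[0,0,0]]

```text
clock: 20.52
tcp_pos: [0.5616, 0.331, 0.0774]
orientation: [-3.141, 0.001, -0.0]
wrist_force: [-5.0, -0.7, 10.1]
gripper_width: 0.0686
```

Emit:
play_rows:
  steps:
    - [0.5,[0,0,-0.001],[0,0,0]]
    - [0.5,[0,0,-0.0015],[0,0,0]]
    - [0.17,[0,0,-0.0015],[0,0,0]]
    - [0.1,[0,0,-0.0015],[0,0,0]]
    - [0,[0,0,-0.0015],[0,0,0]]
    - [0,[0,0,-0.0015],[0,0,0]]
    - [0,[0,0,-0.0015],[0,0,0]]

```text
clock: 21.4
tcp_pos: [0.5614, 0.3307, 0.0766]
orientation: [3.142, -0.002, -0.001]
wrist_force: [0.3, -0.4, -0.3]
gripper_width: 0.0854
```

Emit:
play_rows:
  steps:
    - [0,[0,0,-0.01],[0,0,0]]
    - [0,[0,0,-0.03],[0,0,0]]
    - [0,[0,0,-0.05],[0,0,0]]
    - [0,[0,0,-0.08],[0,0,0]]
    - [0,[0,0,-0.12],[0,0,0]]
    - [0,[0,0,-0.17],[0,0,0]]
    - [0,[-0.03,0,-0.22],[0,0,0]]
    - [0,[-0.08,0,-0.23],[0,0,0]]

```text
clock: 22.4
tcp_pos: [0.4837, 0.3321, 0.3142]
orientation: [-3.135, 0.004, -0.015]
wrist_force: [0.4, 1.5, -0.5]
gripper_width: 0.0855
```

Emit:
play_rows:
  steps:
    - [0,[-0.03,-0.05,0],[0,0,0]]
    - [0,[-0.06,-0.1,0],[0,0,0]]
    - [0,[-0.1,-0.15,0],[0,0,0]]
    - [0,[-0.13,-0.2,0],[0,0,0]]
    - [0,[-0.15,-0.22,0],[0,0,0]]
    - [0,[-0.15,-0.22,0],[0,0,0]]

```text
clock: 23.15
tcp_pos: [0.33, 0.5526, 0.3086]
orientation: [-3.14, -0.004, -0.001]
wrist_force: [0.3, -0.2, 0.5]
gripper_width: 0.0851
```

```bash
python3 -c "
from h import *
plan((.5615,.330,.0775),0)
a=arm.get_image('side');b=np.clip(arm.get_image('top')*1.6,0,255).astype(np.uint8)
c=np.vstack([cv2.resize(np.hstack([a[120:300,100:320],b[160:340,60:280]]),(800,327),interpolation=2),cv2.resize(np.hstack([a[180:420,180:530],b[110:350,170:520]]),(800,273),interpolation=2)])
cv2.imwrite('pics/c9.png',c[:,:,::-1])"
```

```text
t 23.15 j [0.9935 0.1673 1.5793 0.0005 1.3931 0.9908] F [ 0.2588 -0.2338  0.454 ] w 0.0851
tcp [0.33   0.5526 0.3086] shift [0.2308 0.2236 0.2308] turn [-0.0019 -0.0006  0.0026]
```

View pics/c9.png

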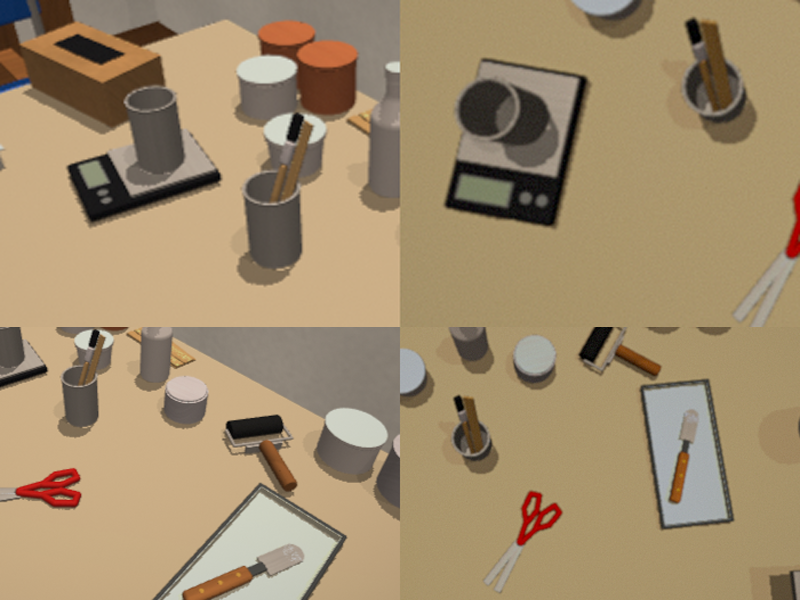

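```bash
python3 -c "
from h import *
print(atz('top',108.4,219.5,.132),atz('side',183.6,175.5,.132))
k=350/400
T=R.from_euler('z',.069).inv()
for u,v in((690,410),(677,501)): print('knife tray', T.apply(atz('top',(u-400)*k+170,(v-327)*k+110,.01)-[.559,-.335,0]))
arm.close_job()"
```

```text
[0.5616 0.3287 0.132 ] [0.5601 0.323  0.132 ]
knife tray [ 0.087  -0.0259  0.01  ]
knife tray [-0.0949  0.0297  0.01  ]
the job is handed in; nothing more can be done
```

The ink knife is lying flat in the tray and the empty beaker is standing upright on the scale's plate. The job was handed in at about 23 s. It gave no verdict, so this rests on my own measurements.

- **Knife:** I drew it straight up out of the beaker, lowered its tip onto the tray floor and let it pivot flat in a light grip, then let go. In the final picture its ends are at about (0.09, -0.03) and (-0.09, 0.03) m in the tray's frame, 35 mm or more inside the limits.
- **Beaker:** I lowered it until it touched the plate (10 N at contact) and released it. Its rim centre measures (0.562, 0.329) from the top camera and (0.560, 0.323) from the side camera. The plate's centre is about (0.562, 0.330), so it is within about 7 mm.
- **Other things:** the brush beaker with its brush and paddle, the tub, bottle, roller and scissors look unmoved. The gripper is open and clear of everything.

**Joint limit:** while I tilted the knife over the tray, joint 6 reached its range limit. It read -2.5515 against a stated 2.55, and I backed off straight away. No error was reported.

**Disagreement:** the two cameras differ by about 6 mm on the beaker's position, well inside the 20 mm tolerance.

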